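# Slide the ball-topped stand into its bay and shut the gate

### The job

Push the tall ball-topped display stand by its wooden foot so that it slides, standing, across the shelf and into the low three-sided wooden bay, then push the bay's wooden gate fully shut across the mouth behind it. Only push: the stand must not be lifted or rocked over, and its brass stem and freshly polished stone ball must not be touched. Leave everything else where it is.

Things in the scene. Friction and masses are not known exactly. Their poses are not given: they have to be found in the camera images.
- stand: Tall narrow display stand, loose, 0.3 to 0.45 kg, top-heavy, 191 mm high. Round dark wooden foot 58 mm in diameter and 32 mm high (upright side up to 28 mm); above it a slim brass stem and a stone ball. Origin at the centre of the foot's underside, z up. The taller of the two ball-topped stands. It slides on the shelf with a friction coefficient of about 0.5 to 0.7, so a push on the foot slides it and a push much higher tips it.
- stand_top: The part of the stand that must not be touched, rigidly one with the foot and with the same origin (the centre of the foot's underside): brass stem 16 mm in diameter from 32 to 144 mm height, brass collar 26 mm in diameter at 142 to 150 mm, polished stone ball 44 mm in diameter centred 169 mm above the shelf.
- dock: The bay: a fixed U of three light wooden walls 30 mm high and 12 mm thick standing on the shelf, no floor (the stand slides in on the shelf). Origin on the shelf at the centre of the bay. The mouth looks along the dock's own -x; its +x points into the bay to the back wall. Clear inside: x from -34 (mouth) to +34 mm (back wall), y from -44 to +44 mm. Outside: x -34 to +46, y -56 to +56 mm.
- bay (a point): Centre of the bay on the shelf surface, same axes as the dock. With its foot against the back wall the stand's origin lies 5 mm beyond this point along +x.
- gate_hinge (a point): On the gate's upright hinge axis, 16 mm above the shelf, at the mouth's corner (dock's x = -40, y = +50 mm). Fixed to the dock, same axes as the dock.
- gate_tip (a point): Centre of the gate's free end, 106 mm from the hinge axis and 16 mm above the shelf; turns with the gate. The gate is a straight wooden bar 8 mm thick, from 4 to 28 mm above the shelf, running from the hinge axis to this point.
- gate (a joint): Gate angle in rad. 0 = shut, the bar lying across the mouth, pointing along the dock's -y; it grows as the free end swings outward; at 1.57 the bar points straight out of the bay (dock's -x), beside the way in; stop at 2.1. Starts open at 1.6 to 2.0. Stays where it is left; about 1 N at mid-length moves it.
- cabochon: Bystander: round glass paperweight cabochon, loose, 64 mm in diameter, 29 mm high; origin at the centre of its underside.
- slab: Bystander: oval slab of petrified wood, loose, 90 x 140 x 22 mm (its x, y, z); origin at the centre of its underside.
- low_stand: Bystander: low ball-topped stand, loose, 87 mm high, foot 50 mm in diameter; origin at the centre of its underside.
- oil_bottle: Bystander: small amber bottle, loose, 44 mm in diameter, 110 mm high; origin at the centre of its underside.
- stone_cup: Bystander: small white bowl, loose, 72 mm in diameter, 55 mm high; origin at the centre of its underside.
- scraper: Bystander: hand scraper lying loose on the green mat, 150 mm long along its x, 12 mm thick; origin under its middle.
- rough: Bystander: rough stone, loose on the green mat, 50 x 40 x 30 mm; origin at the centre of its underside.
There are look-alikes about, which are no part of the job. Leave any red look-alike of the stand alone.

How it is judged:
By the outcome, as a careful person would: the job done as asked, in the order asked, and still so for the second after the job is handed in, with the robot touching nothing.
It also fails if it takes over 72 s, if anything falls off the work surface, if the arm or the gripper's body presses on something with over 40 N, if the wrist force passes 120 N, or if a joint passes its speed limit or range.

### The arm

A 6-joint arm with a two-finger parallel gripper is mounted at the origin on the work surface. World frame = base frame: x ahead of the robot, y to its left, z up, the work surface at z = 0. Lengths are in m, angles in rad, forces in N, time in s.
With the tool pointing down it reaches from about 0.2 to 0.875 m from the base axis. Payload 3.4 kg.
Tool frame: the origin (TCP) lies at the very end of the fingers, on their centre line; the grasp point (between the pads) lies 19 mm behind it; z points along the fingers, y is the direction in which the jaws open and shut (so a half turn about z gives the same grasp; the last joint's range is limited). The gripper opens to 94 mm and grips with 3 to 60 N. Pads are 16 mm wide; open, the fingers measure 119 mm over their backs; the gripper's body (75 mm by 177 mm) begins 78 mm behind the grasp point.
Start: joints at [-1.254, 0.276, 1.505, -0, 1.361, -0.121], TCP at [0.244, -0.521, 0.205] pointing down, gripper open.
Joint ranges: [-2.89, 2.89], [-0.75, 2.08], [0.22, 2.7], [-1.18, 4.32], [0.11, 2.71], [-2.7, 2.7]. Speed limits (rad/s): [2.57, 2.57, 3.14, 3.14, 3.14, 3.14].

### API

Orientations are given as a rotation vector (axis times angle).
In Python, from plant import reach, move_l, goto_joints, command_gripper, pause, ik, grab_frame, MotionError, close_job, recognise, cut_out, place_of, read_time, read_joints, read_joint_velocities, read_joint_efforts, read_tool_pos, read_tool_rot, read_wrist_force, read_torque, read_width gives the robot as it stands. Calls block until the motion is done:
- reach(position, orientation): joint-space move of the TCP to a pose.
- move_l(position, attitude=None, v=0.15, stop_force=None): straight line of the TCP; attitude=None keeps the orientation; v is the mean speed in m/s. With stop_force (N) it stops when the force on the tool has changed by that much, and returns True; else False.
- goto_joints(angles): joint-space move.
- command_gripper(opening, strength=None): finger opening in m; strength is the grip in N (None keeps the last); returns when the fingers have stopped.
- pause(seconds).
- ik(position, orientation): joint angles nearest the present ones, or None.
- grab_frame(name): name is "side" or "top"; returns a dict with "pixels" (480x640x3 uint8, red, green, blue), "range_z" (480x640 float32, m along the optical axis (not along the pixel's ray), 0 where there is no reading), "mtx" (3x3 intrinsics, pixels), "eye" and "attitude" of the camera in the world. Camera axes: x right, y up, looking along -z (the intrinsics and any distortion apply to the point x, -y, -z); pixel columns grow to the right and rows downward; lengths in m; the calibration is good to about 2 mm. A picture is of the moment at which its call begins.
A pose or a line that the arm cannot do raises MotionError and nothing moves.
- close_job(): hands the job in, once; it reports no verdict.
Trained networks look in a picture, given as the dict that the camera call returned (one of the last four; its "shot" number tells which), for a name from the list of things; names that differ only in an ending like _2 or _b are one class to them, and where a whole thing is asked for, a point or a joint stands for the part that bears it (a point fixed in the world has none). Each returns a list of dicts, best first, with "confidence" (0 to 1); they miss things now and then, are a little off and sometimes report something else, mostly with a low value. They report only what shows in the picture. A call takes as long as a camera call. They do not tell look-alikes from the thing itself.
- recognise(name, picture): "uv" ([column, row] in pixels, amid what is visible of it).
- cut_out(name, picture): "region" (480x640 bool, what is visible of it) and "uv" ([column, row] in pixels, amid what is visible of it).
- place_of(name, picture): "uv" ([column, row] in pixels: a listed point, or the origin of a listed thing).
Readings, each from a call of its own:
- read_time(): time.
- read_joints(): joint angles.
- read_joint_velocities(): joint speeds.
- read_joint_efforts(): joint torques, N m.
- read_tool_pos(): TCP position.
- read_tool_rot(): TCP orientation.
- read_wrist_force(): force on the tool from outside, world axes, zero at the start.
- read_torque(): the same for the moment, N m.
- read_width(): finger opening in m.
Only numpy, scipy, OpenCV 4.12 (cv2) and the standard library are available. Lean on these libraries where they do the work, as an engineer would, in place of code of your own. Each camera call takes 0.05 s, during which the arm holds its last target. There are 200 camera calls.

## Working session

There is one attempt and no reset: what is moved stays moved. The work goes in short steps, each a Python script; the robot and the scene stay as the last script left them, time stands still between calls to the robot, and variables do not carry over. Pictures are saved under pics/ and viewed, about 8 in all and at most 12, crops included, and the job is handed in when it is done.

```bash
ls; mkdir -p pics; cat > h.py <<'E'
import numpy as np, cv2
from scipy.spatial.transform import Rotation as R
from plant import *
def att(f):
    a=np.array(f["attitude"],float)
    return a if a.shape==(3,3) else R.from_rotvec(a).as_matrix()
def ray(f,uv):
    K=np.array(f["mtx"]); d=np.array([(uv[0]-K[0,2])/K[0,0],-(uv[1]-K[1,2])/K[1,1],-1.])
    return np.array(f["eye"]),att(f)@d
def on_z(f,uv,z):
    e,d=ray(f,uv); return e+d*(z-e[2])/d[2]
def cloud(f):
    K=np.array(f["mtx"]); v,u=np.mgrid[:480,:640]; Z=f["range_z"]
    P=np.stack([(u-K[0,2])/K[0,0]*Z,-(v-K[1,2])/K[1,1]*Z,-Z],-1)
    return P@att(f).T+np.array(f["eye"])
def proj(f,p):
    c=att(f).T@(np.array(p)-np.array(f["eye"])); K=np.array(f["mtx"])
    return np.array([K[0,2]+K[0,0]*c[0]/-c[2],K[1,2]-K[1,1]*c[1]/-c[2]])
def save(n,im): cv2.imwrite("pics/"+n,cv2.cvtColor(im,cv2.COLOR_RGB2BGR))
E
python3 - <<'E'
from h import *
for c in ("top","side"):
    f=grab_frame(c); save(c+"0.png",f["pixels"])
    print(c,{k:np.round(v,3).tolist() if k in("mtx","eye","attitude") else 0 for k,v in f.items()})
    for n,z in (("stand",0),("stand_top",0),("bay",0),("dock",0),("gate_hinge",.016),("gate_tip",.016),("low_stand",0),("cabochon",0),("slab",0),("oil_bottle",0),("stone_cup",0)):
        for r in place_of(n,f)[:4]: print(n,round(r["confidence"],2),np.round(r["uv"]),np.round(on_z(f,r["uv"],z),3))
print(read_time())
E
```

```text
pics
top {'pixels': 0, 'range_z': 0, 'mtx': [[455.542, 0.0, 318.696], [0.0, 455.542, 247.802], [0.0, 0.0, 1.0]], 'eye': [0.472, -0.039, 1.123], 'attitude': [0.058, -0.082, -1.577], 'shot': 0}
stand 0.77 [334. 202.] [ 0.688 -0.096  0.   ]
stand 0.72 [353. 259.] [ 0.543 -0.14   0.   ]
stand_top 0.82 [337. 208.] [ 0.671 -0.102  0.   ]
stand_top 0.18 [163. 282.] [0.49  0.325 0.   ]
gate_hinge 0.8 [243. 268.] [0.523 0.128 0.016]
gate_tip 0.6 [288. 272.] [0.513 0.02  0.016]
gate_tip 0.52 [494. 236.] [ 0.596 -0.489  0.016]
low_stand 0.8 [290. 172.] [0.764 0.015 0.   ]
cabochon 0.58 [344. 318.] [ 0.399 -0.118  0.   ]
slab 0.85 [213. 169.] [0.772 0.208 0.   ]
slab 0.67 [290. 168.] [0.774 0.013 0.   ]
oil_bottle 0.72 [364. 171.] [ 0.764 -0.173  0.   ]
stone_cup 0.85 [163. 283.] [0.489 0.327 0.   ]
side {'pixels': 0, 'range_z': 0, 'mtx': [[540.391, 0.0, 321.832], [0.0, 540.391, 239.901], [0.0, 0.0, 1.0]], 'eye': [0.131, -0.977, 1.118], 'attitude': [0.755, -0.174, -0.414], 'shot': 0}
stand 0.79 [324. 281.] [ 0.535 -0.141  0.   ]
stand 0.67 [362. 256.] [ 0.673 -0.105  0.   ]
stand_top 0.95 [324. 281.] [ 0.537 -0.142  0.   ]
stand_top 0.88 [362. 253.] [ 0.677 -0.093  0.   ]
bay 0.78 [293. 208.] [0.574 0.162 0.   ]
dock 0.95 [294. 206.] [0.582 0.168 0.   ]
gate_hinge 0.94 [282. 216.] [0.525 0.124 0.016]
gate_tip 0.68 [293. 206.] [0.57  0.15  0.016]
low_stand 0.49 [374. 220.] [0.772 0.009 0.   ]
low_stand 0.39 [323. 282.] [ 0.533 -0.144  0.   ]
slab 0.68 [346. 179.] [0.782 0.215 0.   ]
oil_bottle 0.79 [398. 261.] [ 0.753 -0.162  0.   ]
oil_bottle 0.73 [323. 283.] [ 0.532 -0.146  0.   ]
stone_cup 0.67 [245. 185.] [0.478 0.323 0.   ]
1.2
```

View pics/top0.png

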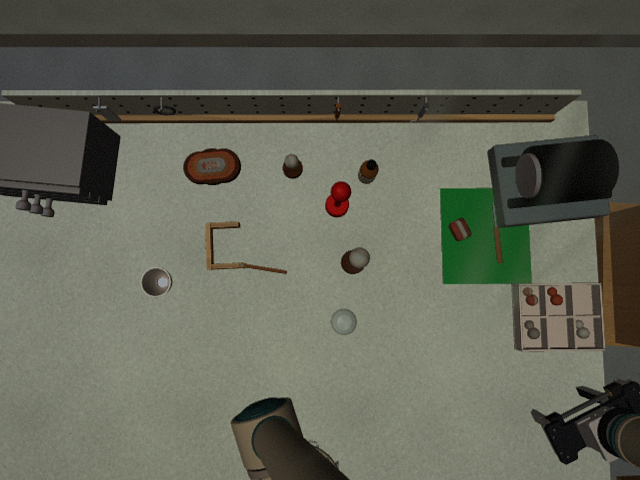

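View pics/side0.png

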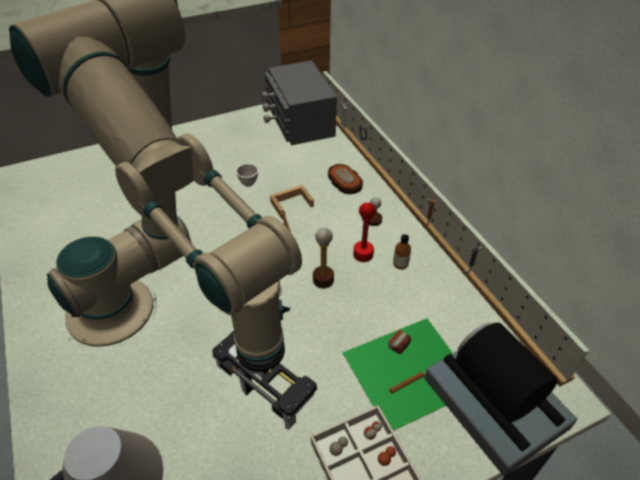

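Candidates for the stand are brown/grey ball at top (353,262) / side (323,280), the red one at (338,200), and a low one at (292,167). The tall brown one fits: it isn't red and it's taller than the low stand. The bay is at (222,246) with its mouth to the right (world -y), and the gate runs from (243,266) to (287,272). Next I'll measure these from depth and confirm in one crop.

```bash
cat >> h.py <<'E'
def measure(f):
    P=cloud(f); x,y,z=P[...,0],P[...,1],P[...,2]; out={}
    tab=z[(abs(x-.45)<.05)&(abs(y-.1)<.08)]; z0=np.median(tab); z=z-z0
    m=(x>.47)&(x<.66)&(y>.0)&(y<.25)&(z>.02)&(z<.045)
    return P,z,m,z0
E
python3 - <<'E'
from h import *
f=grab_frame("top"); P,z,m,z0=measure(f); print("z0",z0)
hsv=cv2.cvtColor(f["pixels"],cv2.COLOR_RGB2HSV)
d=m&(P[...,1]>.132); q=P[d][:,:2]; print("dock pts",len(q),q.min(0),q.max(0))
r=cv2.minAreaRect((q*1000).astype(np.float32)); print("rect",r)
g=P[m&(P[...,1]<.12)][:,:2]; print("gate",len(g),g.min(0),g.max(0)); l=cv2.fitLine((g*1000).astype(np.float32),cv2.DIST_L2,0,.01,.01).ravel();print(l)
for nm,(cx,cy) in dict(stand=(.54,-.14),red=(.675,-.103),low=(.768,.01)).items():
    near=np.hypot(P[...,0]-cx,P[...,1]-cy)<.07
    for a,b in ((.015,.04),(.14,.2)):
        s=near&(z>a)&(z<b); 
        if s.any(): p=P[s]; print(nm,a,s.sum(),p.min(0).round(3),p.max(0).round(3))
f2=grab_frame("side"); P2=cloud(f2)
z2=P2[...,2]
for nm,(cx,cy) in dict(stand=(.54,-.14),red=(.675,-.103)).items():
    near=np.hypot(P2[...,0]-cx,P2[...,1]-cy)<.07
    for a,b in ((.008,.04),(.15,.2)):
        s=near&(z2>a)&(z2<b)
        if s.any(): p=P2[s]; print("side",nm,a,s.sum(),p.min(0).round(3),p.max(0).round(3))
a=cv2.resize(f["pixels"][150:340,190:400],None,fx=2.4,fy=2.4,interpolation=cv2.INTER_CUBIC)
b=cv2.resize(f2["pixels"][180:310,250:430],(504,364),interpolation=cv2.INTER_CUBIC)
c=np.zeros((600,800,3),np.uint8); a=cv2.resize(a,(400,362)); b=cv2.resize(b,(400,289)); c[:362,:400]=a; c[:289,400:]=b; save("crop1.png",c)
E
```

```text
z0 0.0008466236316062581
dock pts 571 [0.52210002 0.13268374] [0.63566532 0.21874112]
rect ((578.5067138671875, 175.751220703125), (112.2838363647461, 82.30824279785156), 2.3908581733703613)
gate 135 [0.51135819 0.02558582] [0.53139433 0.1192833 ]
[1.6441064e-01 9.8639196e-01 5.2099548e+02 7.2896240e+01]
stand 0.015 224 [ 0.508 -0.162  0.016] [ 0.563 -0.109  0.039]
stand 0.14 341 [ 0.515 -0.158  0.168] [ 0.557 -0.117  0.194]
red 0.015 309 [ 0.649 -0.128  0.017] [ 0.701 -0.072  0.041]
red 0.14 332 [ 0.655 -0.121  0.167] [ 0.698 -0.08   0.194]
low 0.015 119 [ 0.748 -0.014  0.016] [0.789 0.031 0.029]
side stand 0.008 354 [ 0.505 -0.189  0.008] [ 0.581 -0.107  0.04 ]
side stand 0.15 251 [ 0.512 -0.161  0.15 ] [ 0.554 -0.123  0.195]
side red 0.008 325 [ 0.618 -0.158  0.008] [ 0.703 -0.035  0.04 ]
side red 0.15 230 [ 0.653 -0.124  0.151] [ 0.694 -0.084  0.195]
```

View pics/crop1.png

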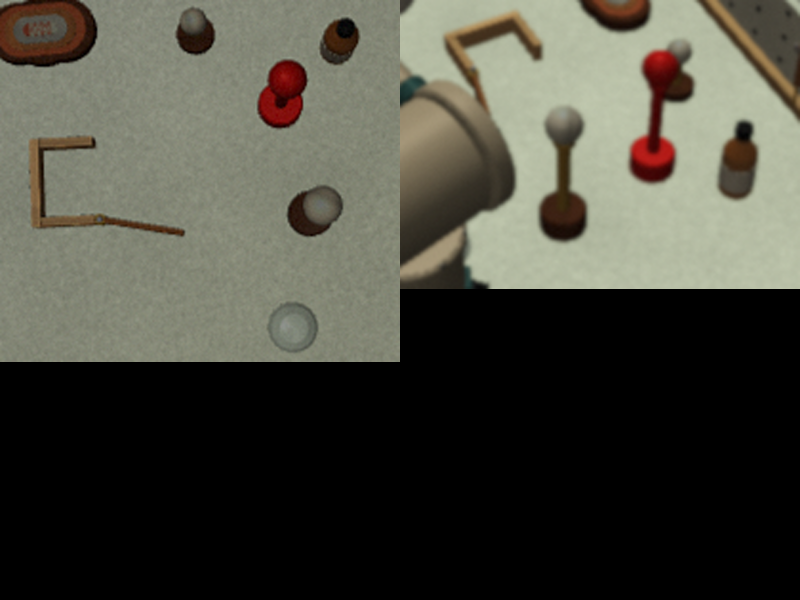

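The crop confirms it. The brown tall stand is at about (0.5355, -0.138) and the red look-alike at (0.675, -0.101). The bay centre is at about (0.579, 0.170), with the gate at about 1.78 rad. Plan: lean the fingers back 35° so the body clears the stem and ball, and cradle the foot between the partly open fingertips. Yaw the body away from the red stand.

```bash
cat >> h.py <<'E'
def ori(psi,T=35,s=1):
    p,t=np.radians(psi),np.radians(T); h=np.array([np.sin(p),np.cos(p),0])
    zt=np.sin(t)*h-np.array([0,0,np.cos(t)]); yt=s*np.array([np.cos(p),-np.sin(p),0])
    return R.from_matrix(np.c_[np.cross(yt,zt),yt,zt]).as_rotvec()
D=.0295
def tcp(x,y,psi,z=.010,back=0):
    p=np.radians(psi); return [x-(D+back)*np.sin(p),y-(D+back)*np.cos(p),z]
E
python3 - <<'E'
from h import *
for s in (1,-1):
  for w in ((.5355,-.138,20,.15,.09),(.5355,-.138,20,.01,.03),(.575,-.01,20,.01,0),(.577,.08,8,.01,0),(.5787,.172,0,.01,0),(.5787,.172,0,.2,.12)):
    q=ik(tcp(w[0],w[1],w[2],w[3],w[4]),ori(w[2],s=s)); print(s,w,None if q is None else np.round(q,2))
E
```

```text
1 (0.5355, -0.138, 20, 0.15, 0.09) [-0.95  0.44  1.59  0.5   1.5  -0.73]
1 (0.5355, -0.138, 20, 0.01, 0.03) [-0.86  0.56  1.79  0.57  1.18 -0.84]
1 (0.575, -0.01, 20, 0.01, 0) [-0.6   0.51  1.9   0.71  1.02 -0.72]
1 (0.577, 0.08, 8, 0.01, 0) [-0.43  0.53  1.86  0.68  1.06 -0.72]
1 (0.5787, 0.172, 0, 0.01, 0) [-0.26  0.55  1.82  0.69  1.07 -0.69]
1 (0.5787, 0.172, 0, 0.2, 0.12) [-0.45  0.38  1.54  0.54  1.52 -0.56]
-1 (0.5355, -0.138, 20, 0.15, 0.09) [-0.95  0.44  1.59  0.5   1.5   2.41]
-1 (0.5355, -0.138, 20, 0.01, 0.03) [-0.86  0.56  1.79  0.57  1.18  2.3 ]
-1 (0.575, -0.01, 20, 0.01, 0) [-0.6   0.51  1.9   0.71  1.02  2.42]
-1 (0.577, 0.08, 8, 0.01, 0) [-0.43  0.53  1.86  0.68  1.06  2.42]
-1 (0.5787, 0.172, 0, 0.01, 0) [-0.26  0.55  1.82  0.69  1.07  2.45]
-1 (0.5787, 0.172, 0, 0.2, 0.12) [-0.45  0.38  1.54  0.54  1.52  2.58]
```

```bash
python3 - <<'E'
from h import *
command_gripper(.036)
reach(tcp(.5355,-.138,20,.15,.09),ori(20))
move_l(tcp(.5355,-.138,20,.010,.04),v=.12)
print(read_wrist_force(),read_width(),read_tool_pos())
r=move_l(tcp(.5355,-.138,20,.010,.004),v=.04,stop_force=3); print(r,read_wrist_force(),read_time())
f=grab_frame("top"); g=grab_frame("side")
a=cv2.resize(f["pixels"][190:340,280:440],(400,375),interpolation=cv2.INTER_CUBIC); b=cv2.resize(g["pixels"][200:350,230:390],(400,375),interpolation=cv2.INTER_CUBIC)
save("c2.png",np.hstack([a,b]))
E
```

```text
[-1.34725944  0.75812721  0.19051769] 0.036131338609331785 [ 0.51210173 -0.20390777  0.01051325]
False [ 0.3793569  -0.39575547  1.12431492] 6.1083
```

View pics/c2.png

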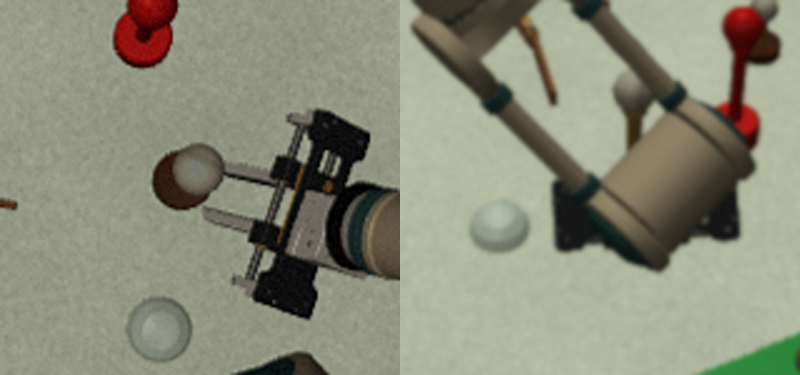

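The fingertips straddle the back of the foot at crop (182,180), the ball and stem are clear, and the red stand is well away. Next is the first leg of the push, then a look.

```bash
cat >> h.py <<'E'
def find(f,cx,cy):
    P=cloud(f); z=P[...,2]; near=np.hypot(P[...,0]-cx,P[...,1]-cy)<.06
    hsv=cv2.cvtColor(f["pixels"],cv2.COLOR_RGB2HSV)
    s=near&(z>.165)&(z<.2); p=P[s]
    return None if s.sum()<30 else ((p.min(0)+p.max(0))/2).round(4), int(s.sum())
E
python3 - <<'E'
from h import *
f0=grab_frame("top"); print(find(f0,.5355,-.138))
for (x,y,p) in ((.548,-.098,20),(.5625,-.05,20),):
    move_l(tcp(x,y,p),ori(p),v=.05); print(np.round(read_wrist_force(),2))
f=grab_frame("top"); print(find(f,.5625,-.05),find(f,.675,-.101),read_time())
for (x,y,p) in ((.575,-.01,20),):
    move_l(tcp(x,y,p),ori(p),v=.05); print(np.round(read_wrist_force(),2))
f=grab_frame("top"); g=grab_frame("side"); print(find(f,.575,-.01),find(f,.675,-.101),read_time())
a=cv2.resize(f["pixels"][160:310,220:380],(400,375),interpolation=cv2.INTER_CUBIC); b=cv2.resize(g["pixels"][170:320,230:390],(400,375),interpolation=cv2.INTER_CUBIC)
save("c3.png",np.hstack([a,b]))
E
```

```text
(array([ 0.5364, -0.1375,  0.1827]), 342)
[-0.8   0.29  0.39]
[-0.59 -0.46 -1.1 ]
(array([ 0.5622, -0.0501,  0.1821]), 336) (array([ 0.6768, -0.1005,  0.1806]), 331) 8.525
[ 0.18  0.44 -0.28]
(array([ 0.5751, -0.0102,  0.1821]), 340) (array([ 0.677 , -0.1005,  0.1809]), 332) 9.6167
```

View pics/c3.png

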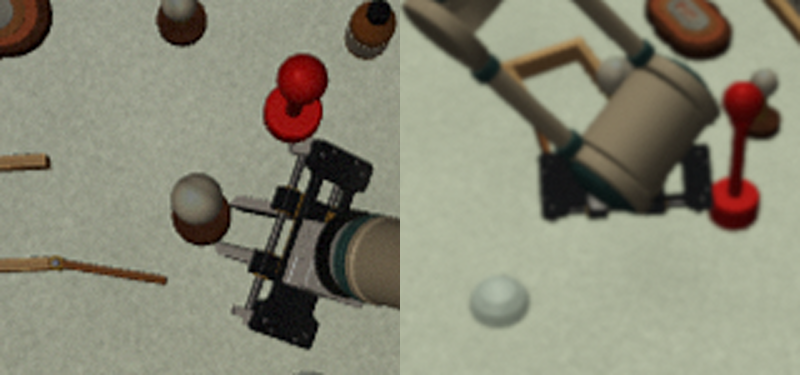

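```bash
python3 - <<'E'
from h import *
f=grab_frame("top"); P=cloud(f); hsv=cv2.cvtColor(f["pixels"],cv2.COLOR_RGB2HSV)
red=((hsv[...,0]<8)|(hsv[...,0]>172))&(hsv[...,1]>150)
m=(P[...,2]>.05)&~red&(P[...,0]>.59)&(P[...,0]<.7)&(abs(P[...,1]+.1)<.09)
# into tool frame
T=R.from_rotvec(read_tool_rot()); t=T.inv().apply(P[m]-read_tool_pos())
for i in np.argsort(-t[:,1])[:200:12]: print(P[m][i].round(3),t[i].round(3))
E
```

```text
[ 0.698 -0.106  0.175] [ 0.079  0.148 -0.146]
[ 0.693 -0.089  0.18 ] [ 0.094  0.137 -0.142]
[ 0.622 -0.142  0.128] [ 0.003  0.089 -0.141]
[ 0.623 -0.135  0.131] [ 0.011  0.088 -0.14 ]
[ 0.619 -0.142  0.126] [ 0.002  0.087 -0.141]
[ 0.626 -0.12   0.143] [ 0.03   0.086 -0.141]
[ 0.61  -0.161  0.11 ] [-0.025  0.085 -0.14 ]
[ 0.621 -0.13   0.134] [ 0.016  0.084 -0.14 ]
[ 0.622 -0.123  0.138] [ 0.024  0.083 -0.14 ]
[ 0.611 -0.151  0.121] [-0.011  0.082 -0.143]
[ 0.606 -0.163  0.112] [-0.026  0.081 -0.143]
[ 0.624 -0.11   0.139] [ 0.035  0.081 -0.133]
[ 0.62  -0.12   0.142] [ 0.027  0.08  -0.142]
[ 0.627 -0.098  0.123] [ 0.036  0.079 -0.112]
[ 0.611 -0.14   0.124] [ 0.     0.078 -0.139]
[ 0.602 -0.163  0.109] [-0.03   0.078 -0.141]
[ 0.619 -0.114  0.146] [ 0.035  0.077 -0.142]
```

```bash
python3 - <<'E'
from h import *
for i,(x,y,p) in enumerate(((.577,.03,20),(.578,.075,20),(.579,.105,12),(.580,.135,4))):
    move_l(tcp(x,y,p),ori(p),v=.05); print(np.round(read_wrist_force(),2))
    if i: f=grab_frame("top"); print(find(f,x,y),find(f,.675,-.101),read_time())
g=grab_frame("side")
a=cv2.resize(f["pixels"][190:300,180:300],(400,367),interpolation=cv2.INTER_CUBIC); b=cv2.resize(g["pixels"][150:260,230:350],(400,367),interpolation=cv2.INTER_CUBIC)
save("c4.png",np.hstack([a,b]))
E
```

```text
[-0.75  0.2  -0.07]
[-0.8   0.55  0.17]
(array([0.5777, 0.0734, 0.1809]), 339) (array([ 0.6772, -0.1005,  0.1797]), 332) 11.7167
[ 0.78 -0.57 -0.55]
(array([0.5801, 0.1044, 0.1809]), 341) (array([ 0.6765, -0.1005,  0.1825]), 334) 12.5
[ 0.31 -0.85  0.69]
(array([0.5812, 0.1337, 0.1799]), 348) (array([ 0.6773, -0.1005,  0.1807]), 321) 13.3
```

View pics/c4.png

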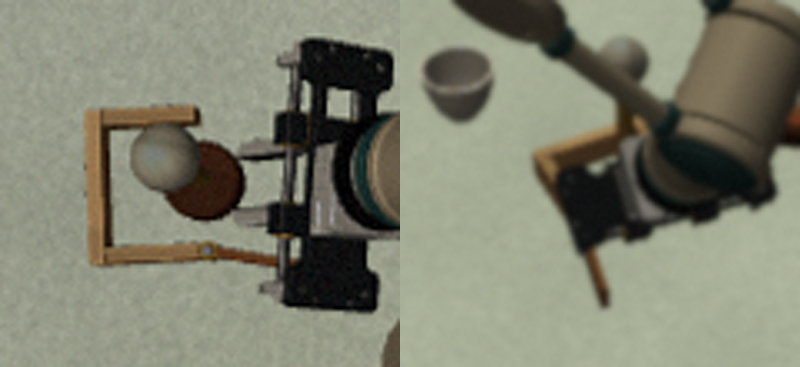

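The foot (crop 205,180) is entering the mouth upright and centred, and the gate is untouched. Now the final leg, then back out.

```bash
python3 - <<'E'
from h import *
r=move_l(tcp(.580,.1735,-1),ori(-1),v=.04,stop_force=12); print(r,np.round(read_wrist_force(),2))
f=grab_frame("top"); print(find(f,.579,.172))
move_l(tcp(.580,.1735,-1,back=.02),v=.05)
move_l(tcp(.580,.1735,-1,back=.12),v=.12)
move_l(tcp(.580,.1735,-1,z=.12,back=.14),v=.15)
f=grab_frame("top"); print(find(f,.579,.172),find(f,.675,-.101),read_time())
P,z,m,z0=measure(f)
q=P[m&(P[...,1]>.132)&~(np.hypot(P[...,0]-.579,P[...,1]-.172)<.033)][:,:2]; print(cv2.minAreaRect((q*1000).astype(np.float32)))
gp=P[m&(P[...,1]<.12)][:,:2]; print(len(gp),cv2.fitLine((gp*1000).astype(np.float32),cv2.DIST_L2,0,.01,.01).ravel())
a=cv2.resize(f["pixels"][190:300,180:300],(600,550),interpolation=cv2.INTER_CUBIC); save("c5.png",a)
E
```

```text
False [-0.27 -0.18 -0.81]
(array([0.5804, 0.171 , 0.1817]), 349)
(array([0.5803, 0.1713, 0.181 ]), 346) (array([ 0.6635, -0.0968,  0.1853]), 194) 16.9917
((578.5176391601562, 176.06704711914062), (112.35609436035156, 82.53935241699219), 2.4492814540863037)
135 [1.6507967e-01 9.8628026e-01 5.2096429e+02 7.2575630e+01]
```

View pics/c5.png

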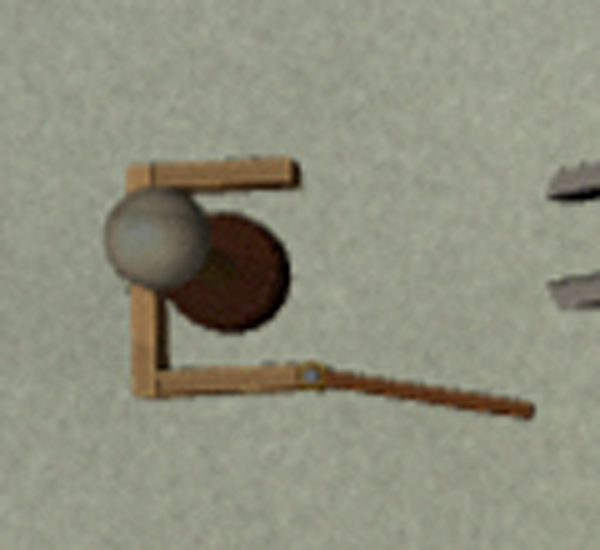

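The stand is in the bay: foot at crop (230,272), dock x about +1.5 mm. My retreat at yaw -1 brought the gripper body close to the red stand, so I'm checking that now before moving.

```bash
python3 - <<'E'
from h import *
print(np.round(read_wrist_force(),2),read_tool_pos())
g=grab_frame("side"); print(find(g,.675,-.101))
f=grab_frame("top")
a=cv2.resize(f["pixels"][150:260,280:400],(400,367),interpolation=cv2.INTER_CUBIC); b=cv2.resize(g["pixels"][180:290,300:420],(400,367),interpolation=cv2.INTER_CUBIC)
save("c6.png",np.hstack([a,b]))
E
```

```text
[-0.13  0.98  0.01] [0.58220779 0.00447878 0.11904641]
(array([ 0.6555, -0.0983,  0.1824]), 238)
```

View pics/c6.png

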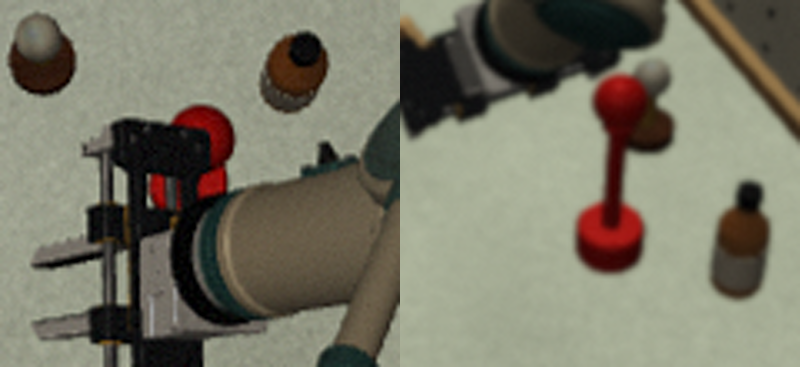

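The red stand is upright and the force reads about zero, so no contact is evident. I'll move up and away, recheck it, then position for the gate.

```bash
cat >> h.py <<'E'
yw=np.radians(2.4); DX=np.array([-np.sin(yw),np.cos(yw)]); DY=np.array([-np.cos(yw),-np.sin(yw)]); H=np.array([.5305,.1277])
def gpose(th,r=.075,back=0,z=.011):
    u=-DY*np.cos(th)-DX*np.sin(th); n=DX*np.cos(th)-DY*np.sin(th)
    psi=np.clip(np.degrees(np.arctan2(n[0],n[1])),12,75)
    h=np.array([np.sin(np.radians(psi)),np.cos(np.radians(psi))])
    c=H+r*u-n*.004-h*(.0066+back); return [c[0],c[1],z],ori(psi)
E
python3 - <<'E'
from h import *
p=read_tool_pos(); move_l([p[0]-.03,p[1],p[2]+.05],v=.1); move_l([.48,.0,.2],v=.15)
f=grab_frame("top"); print(find(f,.675,-.101),find(f,.58,.171),find(f,.5,-.5),read_time())
for th,b,z in ((1.78,.04,.15),(1.78,.04,.011),(1.78,0,.011),(1.2,0,.011),(.6,0,.011),(0,0,.011),(0,.1,.15)):
    q=ik(*gpose(th,back=b,z=z)); print(th,np.round(gpose(th,back=b,z=z)[0],3),None if q is None else np.round(q,2))
E
```

```text
(array([ 0.6759, -0.0984,  0.1805]), 331) (array([0.5803, 0.1711, 0.1816]), 345) (None, 0) 18.5417
1.78 [0.469 0.042 0.15 ] [-0.34 -0.1   2.29  0.69  0.53  0.44]
1.78 [0.469 0.042 0.011] [-0.34  0.25  2.54  2.04  0.37 -1.01]
1.78 [0.508 0.053 0.011] [-0.26  0.28  2.46  2.02  0.32 -0.91]
1.2 [0.551 0.055 0.011] [-0.3   0.33  2.34  1.6   0.39 -0.65]
0.6 [0.589 0.079 0.011] [-0.38  0.45  2.05  0.94  0.77 -0.56]
0 [0.604 0.12  0.011] [-0.3   0.53  1.86  0.76  0.97 -0.6 ]
0 [0.583 0.023 0.15 ] [-0.47  0.37  1.7   0.61  1.31 -0.5 ]
```

```bash
cat >> h.py <<'E'
def gpose(th,r=.075,back=0,z=.011,lo=12,hi=45):
    u=-DY*np.cos(th)-DX*np.sin(th); n=DX*np.cos(th)-DY*np.sin(th)
    a=np.degrees(np.arctan2(n[0],n[1])); psi=np.clip(a,lo,hi); m=np.radians(abs(a-psi))
    c=H+r*u-n*(.004+.0066*np.cos(m)+.0125*np.sin(m)+back); return [c[0],c[1],z],ori(psi)
E
python3 - <<'E'
from h import *
f=grab_frame("top"); old=cv2.cvtColor(cv2.imread("pics/top0.png"),cv2.COLOR_BGR2RGB)
def rm(im):
    h=cv2.cvtColor(im,cv2.COLOR_RGB2HSV); m=((h[...,0]<8)|(h[...,0]>172))&(h[...,1]>180); m[:, :310]=0; m[:,365:]=0; m[:175]=0;m[220:]=0
    v,u=np.nonzero(m); return m.sum(),u.mean().round(2),v.mean().round(2),u.min(),u.max(),v.min(),v.max()
print(rm(old),rm(f["pixels"]), np.abs(old.astype(int)-f["pixels"])[175:220,320:360].max(2).mean(), np.abs(old.astype(int)-f["pixels"])[150:185,275:305].max(2).mean())
for th,b,z in ((1.78,.04,.15),(1.78,.03,.011),(1.78,0,.011),(1.2,0,.011),(.6,0,.011),(0,0,.011),(0,.1,.15)):
    q=ik(*gpose(th,back=b,z=z)); print(th,np.round(gpose(th,back=b,z=z)[0],3),None if q is None else np.round(q,2))
E
```

```text
(np.int64(641), np.float64(338.3), np.float64(199.46), np.int64(326), np.int64(350), np.int64(182), np.int64(216)) (np.int64(637), np.float64(337.54), np.float64(199.74), np.int64(325), np.int64(349), np.int64(182), np.int64(216)) 18.122777777777777 12.916190476190476
1.78 [0.461 0.063 0.15 ] [-0.52  0.01  2.19  0.77  0.93 -0.21]
1.78 [0.471 0.062 0.011] [-0.51  0.31  2.38  1.2   0.63 -0.79]
1.78 [0.5   0.057 0.011] [-0.48  0.34  2.32  1.17  0.64 -0.73]
1.2 [0.547 0.053 0.011] [-0.44  0.38  2.22  1.13  0.64 -0.62]
0.6 [0.589 0.079 0.011] [-0.38  0.45  2.05  0.94  0.77 -0.56]
0 [0.606 0.117 0.011] [-0.3   0.53  1.85  0.76  0.98 -0.6 ]
0 [0.61  0.017 0.15 ] [-0.46  0.4   1.64  0.61  1.32 -0.47]
```

The red look-alike's image shifted by about 0.8 px, roughly 2 mm, so my retreat probably grazed it. It's still upright, and touching it again would only make things worse, so I'll leave it and keep clear. Now the gate.

```bash
python3 - <<'E'
from h import *
command_gripper(0.0)
reach(*gpose(1.78,back=.035,z=.15))
move_l(gpose(1.78,back=.03)[0],v=.12)
F=[]
for th in (1.6,1.4,1.2,1.0,.8,.6,.4):
    p,o=gpose(th); s=move_l(p,o,v=.06,stop_force=15); F.append(np.round(read_wrist_force(),1).tolist())
    if s: print("STOP",th); break
print(F,read_time())
f=grab_frame("top"); print(find(f,.675,-.101),find(f,.58,.171))
a=cv2.resize(f["pixels"][170:290,180:360],(750,500),interpolation=cv2.INTER_CUBIC); save("c7.png",a)
E
```

```text
[[-0.4, 0.0, -0.9], [-0.2, -0.5, 0.9], [0.8, 0.7, 0.6], [-0.5, 0.4, -0.3], [-0.0, -0.8, 0.4], [-0.3, -0.1, 0.3], [0.0, 0.2, -0.3]] 24.6417
(array([ 0.6768, -0.0983,  0.18  ]), 331) (array([0.5804, 0.1709, 0.1805]), 347)
```

View pics/c7.png

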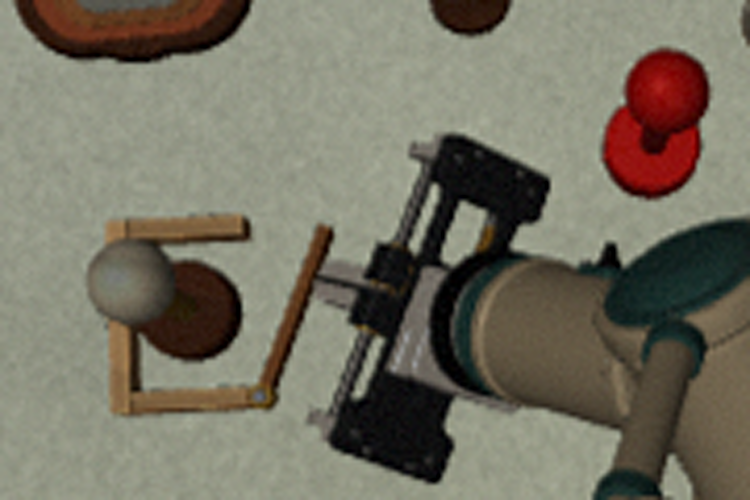

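```bash
python3 - <<'E'
from h import *
for th in (.2,.08,0):
    p,o=gpose(th); s=move_l(p,o,v=.05,stop_force=10)
s=move_l(gpose(-.06)[0],v=.03,stop_force=8); print(s,np.round(read_wrist_force(),2),read_tool_pos())
p=np.array(read_tool_pos())
move_l(p+[-.02,-.035,0],v=.06); move_l(p+[-.06,-.04,.1],v=.12); move_l([.45,.0,.22],v=.15)
f=grab_frame("top"); print(find(f,.675,-.101),find(f,.58,.171),read_time())
P,z,m,z0=measure(f)
fp=np.hypot(P[...,0]-.5803,P[...,1]-.171)<.033
c=P[...,:2]-np.array([.5788,.1700]); dx=c@DX; dy=c@DY
s=m&~fp&(dx<-.035)&(dx>-.08)&(dy<.03)&(dy>-.07); print("gate pts",s.sum(),np.polyfit(dy[s],dx[s],1),dx[s].min(),dx[s].max(),dy[s].min())
save("c8.png",cv2.resize(f["pixels"][140:340,130:400],(800,593),interpolation=cv2.INTER_CUBIC))
E
```

```text
False [-0.89 -3.06 -0.06] [0.60661977 0.12106483 0.01093457]
(array([ 0.6763, -0.0984,  0.1803]), 331) (array([0.5803, 0.1712, 0.1808]), 346) 29.1667
gate pts 133 [ 0.00248008 -0.0394769 ] -0.043424485419407036 -0.03513948450770718 -0.05579246130031871
```

View pics/c8.png

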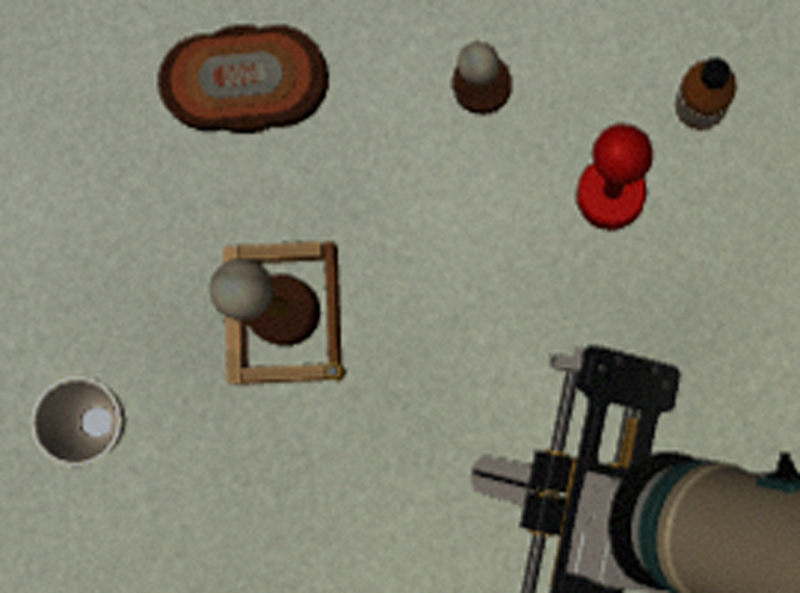

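The gate (crop x≈333, y 245-375) lies flush across the mouth: line fit within 0.003 rad of shut, with 3 N felt at the stop. The stand is upright in the bay, and the robot is clear. Handing in.

```bash
python3 -c "
from plant import *
close_job(); print(read_time())"
```

```text
the job is handed in; nothing more can be done
the job is handed in; nothing more can be done
```

The stand is upright in the bay, the gate is shut behind it, and the job is handed in. One check failed: I probably grazed the red look-alike, which moved about 2 mm.

- **Stand:** I pushed it by its foot with the half-open fingertips leaning back. It ended about 1.5 mm past the bay centre, and the camera showed no contact with the stem or ball.
- **Gate:** I swept it shut with the closed fingertips. The depth fit puts it within 0.003 rad of shut, and I felt about 3 N against the stop at the end.
- **Robot and time:** The robot was clear of everything at about 29 s on the robot's clock, against the 72 s limit.
- **Red look-alike:** After I backed out of the bay, it read about 2 mm towards +y from where it had been. It stayed upright, and I left it there rather than touch it again.
- **Other objects:** Those in view of the last picture looked undisturbed, but I did not re-measure them.

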